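# Stand the stoned sticks to set and start the timer

### The arm

A 6-joint arm with a two-finger parallel gripper is mounted at the origin on the work surface. World frame = base frame: x ahead of the robot, y to its left, z up, the work surface at z = 0. Lengths are in m, angles in rad, forces in N, time in s.
With the tool pointing down it reaches from about 0.375 to 0.975 m from the base axis. Payload 3.8 kg.
Tool frame: the origin (TCP) lies at the centre of the arm's flange, where the gripper is bolted on; the fingertips stand 173 mm ahead of it and the grasp point (between the pads) lies 155 mm ahead of it (bot.tip_reach is the distance from the TCP to the fingertips, in m); z points along the fingers, y is the line along which they close (so a half turn about z gives the same grasp; the last joint's range is limited). The gripper opens to 85 mm and grips with 20 to 120 N. Pads are 22 mm wide; open, the fingers measure 114 mm over their backs; the gripper's body (76 mm by 85 mm) begins 54 mm behind the grasp point. The pads swing forward as they close: fully open they stand 13 mm farther back than shut.
Start: joints at [1.256, 0.264, 1.604, -0, 1.274, -0.037], TCP at [0.185, 0.649, 0.405] pointing down, gripper open.
Joint ranges: [-2.63, 2.63], [-0.94, 2.18], [0.31, 2.57], [-1.31, 4.45], [0, 2.66], [-2.55, 2.55]. Speed limits (rad/s): [2.57, 2.57, 3.14, 3.14, 3.14, 3.14].

### API

Orientations are given as a rotation vector (axis times angle).
In Python, from workcell import bot gives the robot as it stands.
- The arm moves only by the tool drive_tool, never from a script. Its arguments are lists of equal length, an entry for each row: "claw": the finger opening in mm, from 0 to 85.4; "slide": the shift along the world's x, y, z each as a share of 0.5 m, from -1 to 1, a list of three; "yaw": the turn about the world's z as a share of 180 degrees, from -1 to 1. A call has 1 to 8 rows; each row is the pose to reach, as a shift and turn from the pose commanded when the call began, turning the shorter way round; what a row does not reach only later rows make up. A row lasts 1/12 s, in which the tool goes at most 41.7 mm and 7.16 degrees, less where a joint would pass 70% of its speed; a pose out of reach is approached as far as the arm can. A call with a number of a shift or a turn outside -1 to 1 is refused whole. A call with a gripper value outside its range is refused whole. The fingers move at their own pace and stop on an object; "newtons" is the grip in N (left out, the last holds). Time passes only in rows, so rows that repeat a pose let the fingers close. It gives the time, the measured TCP pose, the force, the opening and the grip force at its end, in the units of the state.
- bot.read_state(): the state, without advancing time (a new reading comes with each control period).
- bot.read_camera(name): name is "side" or "top"; returns a dict with "color" (420x560x3 uint8, red, green, blue), "depth" (420x560 float32, m along the optical axis (not along the pixel's ray), 0 where there is no reading), "mtx" (3x3 intrinsics, pixels), "eye" and "rotation" of the camera in the world. Camera axes: x right, y up, looking along -z (the intrinsics and any distortion apply to the point x, -y, -z); pixel columns grow to the right and rows downward; lengths in m; the calibration is good to about 2 mm. A picture is of the moment at which its call begins.
- bot.finish_job(): hands the job in; it is judged then, once.
The state is a dict: "time": time; "q": joint angles; "joint_vel": joint speeds; "joint_torque": joint torques, N m; "tool_pos": TCP position; "tcp_rot": TCP orientation; "wrist_force": force on the tool from outside, world axes, zero at the start; "torque": the same for the moment, N m; "width": opening from 0.0 (shut) to 1.0 (fully open); "grip_force": force on a finger pad.
Only numpy, scipy, OpenCV 4.12 (cv2) and the standard library are available. Lean on these libraries where they do the work, as an engineer would, in place of code of your own. Each camera call takes 0.05 s, during which the arm holds its last target. There are 200 camera calls.

### The job

Two of the sticks leaning in the wooden rest carry a freshly glued stone: stand them, foot down and stone up, in the two square tubes of the setting stand, one in each tube, either way round, and let go. Then start the setting timer: press its small key fully down and let it up, then the large key, one at a time. Leave the bare stick leaning in the rest, and keep off the keys until both sticks stand in the tubes.

Things in the scene. Friction and masses are not known exactly. Their poses are not given: they have to be found in the camera images.
- stick_dome: a gem-holding stick: 14 mm round rod, with a 14 mm brass cup 125 to 135 mm from the foot that carries a rough grey stone 14 mm wide, domed; 152 mm long in all, about 40 g. Origin: centre of its foot (the plain steel end); z runs along the rod to the other end. 0 to 45 mm steel, 45 to 125 mm wood. Starts leaning in one place of the rest.
- stick_point: a gem-holding stick: 14 mm round rod, with a 14 mm brass cup 125 to 135 mm from the foot that carries a rough grey stone 14 mm wide, pointed; 154 mm long in all, about 40 g. Origin: centre of its foot (the plain steel end); z runs along the rod to the other end. 0 to 45 mm steel, 45 to 125 mm wood. Starts leaning in one place of the rest.
- stick_bare: a gem-holding stick: 14 mm round rod, with no cup or stone, which is to be left alone; 125 mm long in all, about 40 g. Origin: centre of its foot (the plain steel end); z runs along the rod to the other end. 0 to 45 mm steel, 45 to 125 mm wood. Starts leaning in one place of the rest.
- rest: fixed wooden rest, base 95 x 165 x 12 mm; origin: centre of the underside. Three places, y = -60, 0, +60 mm in its frame, filled in any order: the stick's foot at x = +22, z = 15 mm, the stick leaning 20 degrees from vertical towards the rest's -x on a cross rail that bears it 67 to 77 mm from the foot, between low fins 9 mm either side of its axis. Above 78 mm the rod is free.
- stand: fixed setting stand: dark steel plate 125 x 70 x 8 mm carrying two upright square open-topped tubes, centres at x = -32.5 and +32.5 mm, y = 0 in its frame; outside 30 mm square, inside 24 mm square; rims at z = 83 mm, inner floor at z = 11 mm. A low strap joins the tubes. Origin: centre of the underside.
- timer: fixed grey timer box, 105 x 160 mm, top at z = 40 mm, with a dark window and two round white keys on top, 84 mm apart; origin: centre of the underside. Which key is on which side varies.
- key_small (a joint): travel of the small round key (20 mm across), 0 = up, 0.006 m = fully down, about 4 N; it springs back up
- key_small_top (a point): centre of the top face of the small key
- key_large (a joint): travel of the large round key (38 mm across), 0 = up, 0.006 m = fully down, about 4 N; it springs back up
- key_large_top (a point): centre of the top face of the large key
Not all that is in view belongs to the job. There is more than one size of the stand; the one meant has the size given above.

How it is judged:
By the outcome, as a careful person would: the job done as asked, in the order asked, and still so for the second after the job is handed in, with the robot touching nothing.
It also fails if it takes over 64 s, if anything falls off the work surface, if the arm or the gripper's body presses on something with over 40 N, if the wrist force passes 120 N, or if a joint passes its speed limit or range.

## Working session

There is one attempt and no reset: what is moved stays moved. The work goes in short steps, Python scripts to look and compute and a tool call to move; the robot and the scene stay as the last step left them, time stands still between calls to the robot, and variables do not carry over. Pictures are saved under pics/ and viewed, at most 10 in all, crops included, and the job is handed in when it is done.

Besides the shell and the picture viewer there is one more tool, called after "Request:" by a JSON object that holds its "fn" and its "kwargs". drive_tool: Moves the arm, as the interface text tells. Shift numbers are shares of 0.5 m and turn numbers shares of 180 degrees, none past 1 either way. Its arguments: {"type":"object","properties":{"claw":{"type":"array","items":{"type":"number"}},"slide":{"type":"array","items":{"type":"array","items":{"type":"number"}}},"yaw":{"type":"array","items":{"type":"number"}},"newtons":{"type":"number"}},"required":["claw","slide","yaw"]}

```bash
mkdir -p pics; ls; cat > h.py <<'E'
import numpy as np, cv2
from workcell import bot
def cap(n,name):
    c=bot.read_camera(n); np.savez(f'pics/{name}.npz',**c)
    cv2.imwrite(f'pics/{name}.png',c['color'][...,::-1]); return c
def pts(c):
    d=c['depth'];K=c['mtx'];v,u=np.mgrid[:d.shape[0],:d.shape[1]]
    P=np.stack([(u-K[0,2])/K[0,0]*d,-(v-K[1,2])/K[1,1]*d,-d],-1)
    return P@np.array(c['rotation']).T+c['eye']
E
python3 -c "
from h import *
for n in('top','side'):
    c=cap(n,n+'0');print({k:v for k,v in c.items() if k not in('color','depth')})
a=bot.read_state();print(a)
"
```

```text
pics
{'mtx': array([[407.78501045,   0.        , 282.70922677],
       [  0.        , 407.78501045, 208.14959719],
       [  0.        ,   0.        ,   1.        ]]), 'eye': array([0.42011953, 0.01038167, 0.8712436 ]), 'rotation': array([ 0.02982382, -0.043686  , -1.57816981])}
{'mtx': array([[520.2049783 ,   0.        , 280.18843192],
       [  0.        , 520.2049783 , 209.40992883],
       [  0.        ,   0.        ,   1.        ]]), 'eye': array([0.43816753, 0.90662041, 0.73863218]), 'rotation': array([ 6.94044748e-04, -1.40972433e+00, -2.76737765e+00])}
{'time': 0.1, 'q': array([ 1.25609011e+00,  2.64699726e-01,  1.60522983e+00, -1.23850831e-06,
        1.27370159e+00, -3.69039273e-02]), 'joint_vel': array([ 0.00101924,  0.00054657, -0.00294169, -0.00044704, -0.00085439,
        0.00029947]), 'joint_torque': array([ 6.57597029e-04, -5.16710722e+01, -3.68590450e+01,  4.13225098e-05,
        6.37665376e-03, -1.61739575e-05]), 'tool_pos': array([0.18502468, 0.64883146, 0.40347551]), 'tcp_rot': array([-0.43491899, -3.11098171,  0.00315266]), 'wrist_force': array([-0.48055601, -0.29006943, -0.19247287]), 'torque': array([-0.02708386, -0.0447126 ,  0.03194728]), 'grip_force': 0.0, 'width': 1.0007602599945356}
```

```bash
sed -i "s/P@np.array(c\['rotation'\]).T/P@cv2.Rodrigues(np.array(c['rotation']))[0].T/" h.py; python3 -c "
from h import *
for n in('top','side'):
    c=np.load(f'pics/{n}0.npz');P=pts(c);print(P[...,2][200:400:60,100:500:80].round(3))
    cv2.imwrite(f'pics/{n}0b.png',cv2.resize(cv2.imread(f'pics/{n}0.png'),(800,600),interpolation=2))
"
```

```text
[[-0.002  0.002  0.001 -0.002  0.002]
 [-0.001  0.009 -0.     0.001  0.042]
 [ 0.002  0.     0.001  0.002  0.003]
 [-0.002  0.003  0.002  0.001  0.001]]
[[ 0.049  0.     0.003 -0.    -0.   ]
 [ 0.     0.002  0.001 -0.     0.001]
 [ 0.002  0.001  0.003  0.062 -0.   ]
 [ 0.     0.002  0.002 -0.001  0.739]]
```

View pics/top0b.png

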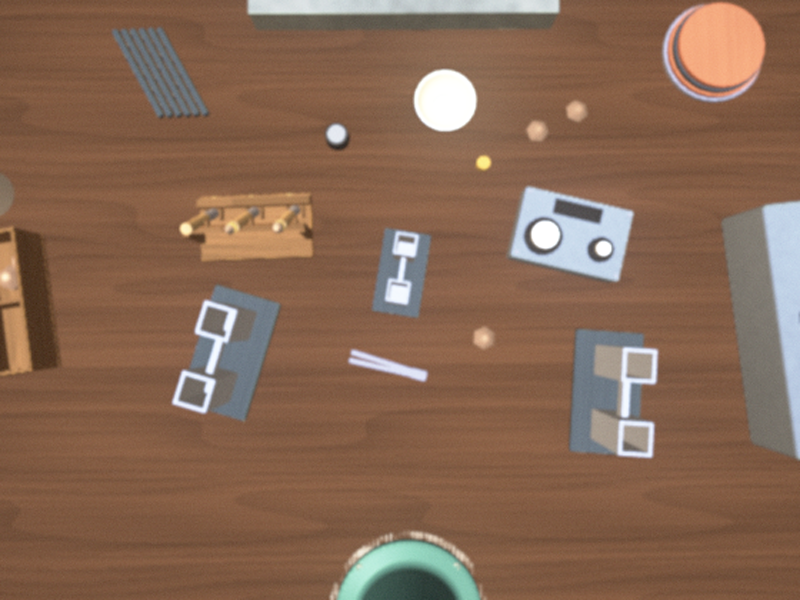

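View pics/side0b.png

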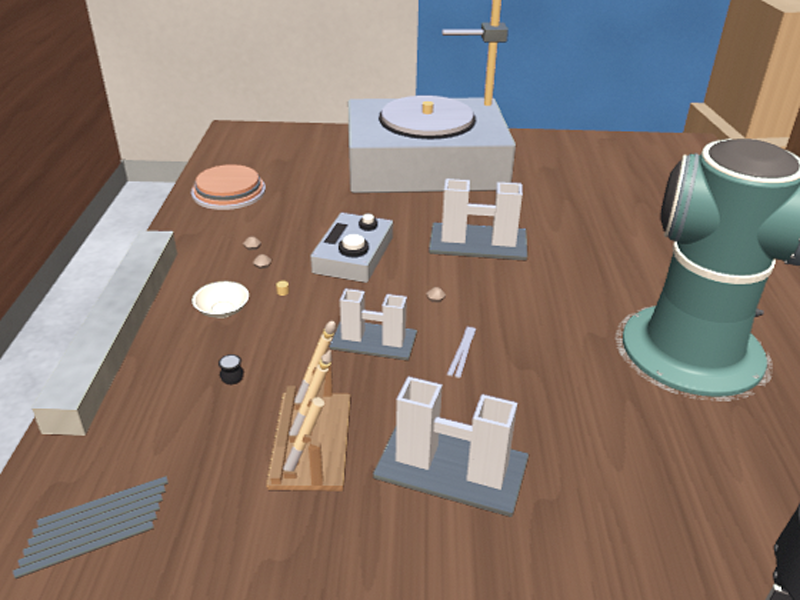

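```bash
python3 -c "
from h import *
s=cv2.imread('pics/side0.png');t=cv2.imread('pics/top0.png')
a=cv2.resize(s[215:355,180:330],None,fx=4,fy=4,interpolation=2)
b=cv2.resize(t[120:190,115:225],None,fx=3.6,fy=3.6,interpolation=2)
cv2.imwrite('pics/c1.png',a[:600])
for n in('top','side'):
    c=np.load(f'pics/{n}0.npz');P=pts(c);Z=P[...,2]
    m=((Z>.05)&(Z<.12)&(P[...,0]>.15)&(P[...,0]<.72)&(abs(P[...,1])<.45)).astype(np.uint8)
    k,l,st,ce=cv2.connectedComponentsWithStats(m)
    for i in range(1,k):
        if st[i,4]<40: continue
        q=P[l==i]; zt=np.percentile(q[:,2],95); r=q[q[:,2]>zt-.008]
        print(n,st[i],'zmax',zt.round(4),'rim centre',((r.max(0)+r.min(0))/2).round(3), [np.round(v,3) for v in cv2.minAreaRect(r[:,:2].astype(np.float32))])
"
```

```text
top [194 147  22  18 168] zmax 0.1127 rim centre [0.559 0.16  0.112] [array([0.559, 0.159]), array([0.014, 0.005]), np.float64(44.758)]
top [128 149  30  19 248] zmax 0.1129 rim centre [0.552 0.279 0.113] [array([0.553, 0.277]), array([0.016, 0.006]), np.float64(27.649)]
top [164 148  27  15 199] zmax 0.1093 rim centre [0.557 0.219 0.111] [array([0.558, 0.219]), array([0.015, 0.007]), np.float64(14.612)]
top [367 152  27  26 534] zmax 0.0645 rim centre [ 0.545 -0.194  0.062] [array([ 0.545, -0.195]), array([0.036, 0.037]), np.float64(43.081)]
top [270 163  23  51 313] zmax 0.0852 rim centre [0.497 0.006 0.082] [array([0.498, 0.007]), array([0.03 , 0.095]), np.float64(80.454)]
top [412 166  17  18 235] zmax 0.0637 rim centre [ 0.524 -0.276  0.061] [array([ 0.524, -0.276]), array([0.018, 0.018]), np.float64(88.158)]
top [ 121  211   55   78 1471] zmax 0.1194 rim centre [0.381 0.26  0.116] [array([0.381, 0.26 ]), array([0.044, 0.137]), np.float64(73.132)]
top [ 419  242   41   78 1709] zmax 0.1193 rim centre [ 0.318 -0.294  0.116] [array([ 0.318, -0.294]), array([0.045, 0.137]), np.floa
[... 156 characters left out ...]
6)]
side [251 150  14   9  90] zmax 0.0637 rim centre [ 0.525 -0.275  0.061] [array([ 0.525, -0.275]), array([0.018, 0.021]), np.float64(3.873)]
side [237 164  22  14 229] zmax 0.0643 rim centre [ 0.545 -0.194  0.062] [array([ 0.545, -0.194]), array([0.035, 0.038]), np.float64(3.674)]
side [238 202  47  27 711] zmax 0.0843 rim centre [0.498 0.006 0.082] [array([0.497, 0.006]), array([0.035, 0.095]), np.float64(80.256)]
side [204 242  26  84 892] zmax 0.1162 rim centre [0.553 0.226 0.114] [array([0.553, 0.225]), array([0.017, 0.13 ]), np.float64(1.701)]
side [ 278  264   84   64 2603] zmax 0.1189 rim centre [0.382 0.26  0.115] [array([0.382, 0.259]), array([0.047, 0.137]), np.float64(73.214)]
```

View pics/c1.png

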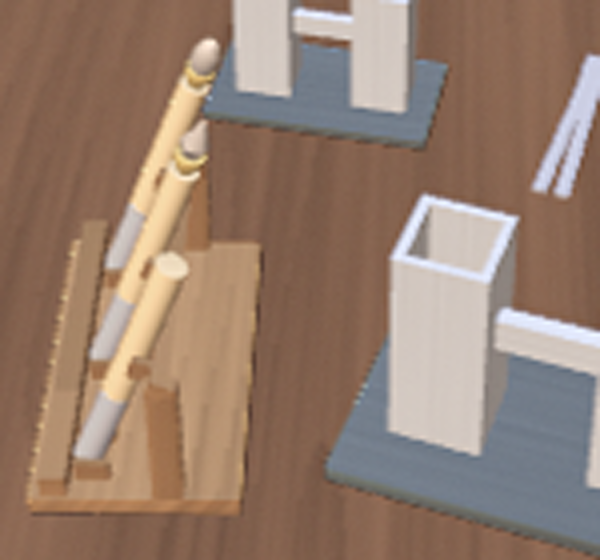

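```bash
cat > m.py <<'E'
from h import *
from scipy.optimize import least_squares
C={n:np.load(f'pics/{n}0.npz') for n in('top','side')}
Q={n:pts(C[n]).reshape(-1,3) for n in C}
for nm,x,y in(('dome',.559,.16),('point',.557,.219),('bare',.553,.279)):
    for sel in(('top',),('side',),('top','side')):
        A=np.vstack([Q[n] for n in sel]); A=A[(A[:,2]>.092)&(A[:,2]<.133)]
        p=np.array([x,y,.1,0.36,.0])
        if nm!='x': p[3]=-.36
        for it in range(6):
            d=lambda p,A=A:np.linalg.norm(np.cross(A-p[:3]*[1,1,0]-[0,0,.112],(u:=np.array([p[3],p[4],1]))/np.linalg.norm(u)),axis=1)
            B=A[d(p)<(.02 if it<2 else .011)]
            p=least_squares(lambda q:d(q,B)-.007,p,loss='soft_l1',f_scale=.001).x
        print(nm,sel,len(B),'xy@.112',p[:2].round(4),'tilt',np.degrees(np.arctan(np.hypot(*p[3:]))).round(1),'az',np.degrees(np.arctan2(p[4],p[3])).round(1),'rms',np.std(d(p,B)).round(4))
for n in C:
    A=Q[n]; A=A[(A[:,2]>.077)&(A[:,2]<.09)&(abs(A[:,0]-.497)<.07)&(abs(A[:,1]-.006)<.04)]
    r=cv2.minAreaRect(A[:,:2].astype(np.float32));print(n,'rims',np.median(A[:,2]),r)
    A=Q[n]; A=A[(A[:,2]>.003)&(A[:,2]<.02)&(abs(A[:,0]-.55)<.09)&(abs(A[:,1]-.21)<.12)]
    r=cv2.minAreaRect(A[:,:2].astype(np.float32));print(n,'rest base',r)
    A=Q[n];A=A[(A[:,2]>.037)&(A[:,2]<.045)&(abs(A[:,0]-.54)<.1)&(abs(A[:,1]+.23)<.13)]
    print(n,'timer',cv2.minAreaRect(A[:,:2].astype(np.float32)))
E
python3 m.py
```

```text
dome ('top',) 44 xy@.112 [0.5555 0.1619] tilt 19.6 az -179.3 rms 0.0003
dome ('side',) 128 xy@.112 [0.5552 0.1603] tilt 19.5 az -175.9 rms 0.0012
dome ('top', 'side') 172 xy@.112 [0.5551 0.1607] tilt 19.4 az -175.5 rms 0.0011
point ('top',) 55 xy@.112 [0.5535 0.2219] tilt 20.4 az -178.6 rms 0.0003
point ('side',) 152 xy@.112 [0.5538 0.2203] tilt 19.7 az -175.9 rms 0.0011
point ('top', 'side') 207 xy@.112 [0.5535 0.2207] tilt 19.7 az -176.8 rms 0.001
bare ('top',) 93 xy@.112 [0.5516 0.2818] tilt 18.8 az -177.6 rms 0.0015
bare ('side',) 183 xy@.112 [0.5521 0.2802] tilt 18.7 az -176.5 rms 0.0013
bare ('top', 'side') 276 xy@.112 [0.5518 0.2807] tilt 18.4 az -175.7 rms 0.0013
top rims 0.0835065103577991 ((0.4975270926952362, 0.006871132180094719), (0.02993266098201275, 0.09500529617071152), 80.45433044433594)
top rest base ((0.549689769744873, 0.21067401766777039), (0.17926380038261414, 0.23802268505096436), 0.7764362692832947)
top timer ((0.5493468046188354, -0.2389090657234192), (0.16019229590892792, 0.10490383952856064), 76.171875)
side rims 0.08181785626189886 ((0.4973481297492981, 0.005926944315433502), (0.03504231572151184, 0.09548873454332352), 80.25585174560547)
side rest base ((0.5496135950088501, 0.21031129360198975), (0.17901211977005005, 0.23834669589996338), 0.28671133518218994)
side timer ((0.5487184524536133, -0.23924016952514648), (0.16552628576755524, 0.10645272582769394), 76.589111328125)
```

Request:
{"fn": "drive_tool", "kwargs": {"claw": [40,40,40,40,40,40,40,40], "slide": [[0.738,-0.976,0],[0.738,-0.976,0],[0.738,-0.976,0],[0.738,-0.976,0],[0.738,-0.976,0],[0.738,-0.976,0],[0.738,-0.976,0],[0.738,-0.976,0]], "yaw": [0.097,0.097,0.097,0.097,0.097,0.097,0.097,0.097], "newtons": 40}}

```text
time: 0.77
tool_pos: [0.3867, 0.3813, 0.4043]
tcp_rot: [0.043, -3.141, 0.001]
wrist_force: [1.1, 0.9, -0.4]
width: 0.47
grip_force: 0.0
```

Request:
{"fn": "drive_tool", "kwargs": {"claw": [40,40,40,40,40,40,40,40], "slide": [[0.32,-0.42,0],[0.32,-0.42,0],[0.32,-0.42,0],[0.32,-0.42,0],[0.32,-0.42,0],[0.32,-0.42,0],[0.32,-0.42,0],[0.32,-0.42,0]], "yaw": [0,0,0,0,0,0,0,0]}}

```text
time: 1.43
tool_pos: [0.5478, 0.1703, 0.4041]
tcp_rot: [0.035, -3.141, 0.002]
wrist_force: [-0.1, -0.4, -0.2]
width: 0.47
grip_force: 0.0
```

Request:
{"fn": "drive_tool", "kwargs": {"claw": [40,40], "slide": [[0,0,0],[0,0,0]], "yaw": [0,0]}}

```text
time: 1.6
tool_pos: [0.5455, 0.1739, 0.4042]
tcp_rot: [0.043, -3.14, -0.001]
wrist_force: [-0.7, 0.5, 0.5]
width: 0.466
grip_force: 0.0
```

Request:
{"fn": "drive_tool", "kwargs": {"claw": [40,40,40,40,40,40,40,40], "slide": [[0.016,-0.026,-0.04],[0.016,-0.026,-0.1],[0.016,-0.026,-0.16],[0.016,-0.026,-0.22],[0.016,-0.026,-0.255],[0.016,-0.026,-0.265],[0.016,-0.026,-0.265],[0.016,-0.026,-0.265]], "yaw": [0,0,0,0,0,0,0,0]}}

```text
time: 2.27
tool_pos: [0.5541, 0.1614, 0.273]
tcp_rot: [-0.045, 3.14, 0.001]
wrist_force: [0.5, -0.8, -0.0]
width: 0.468
grip_force: 0.0
```

Request:
{"fn": "drive_tool", "kwargs": {"claw": [14,10,10,10,10,10,10,10], "slide": [[0,0,0],[0,0,0],[0,0,0],[0,0,0],[0,0,0],[0,0,0],[0,0,0],[0,0,0]], "yaw": [0,0,0,0,0,0,0,0]}}

```text
time: 2.93
tool_pos: [0.5551, 0.1606, 0.2741]
tcp_rot: [-0.042, 3.138, 0.002]
wrist_force: [0.4, 1.7, 6.5]
width: 0.15
grip_force: 39.5
```

Request:
{"fn": "drive_tool", "kwargs": {"claw": [10,10,10,10,10,10], "slide": [[0,0,0.04],[0,0,0.1],[0,0,0.16],[0,0,0.2],[0,0,0.2],[0,0,0.2]], "yaw": [0,0,0,0,0,0]}}

```text
time: 3.43
tool_pos: [0.5545, 0.1601, 0.3736]
tcp_rot: [-0.042, 3.138, 0.001]
wrist_force: [0.2, 0.1, -1.4]
width: 0.153
grip_force: 39.2
```

```bash
python3 -c "
from h import *
c=cap('side','s1');cv2.imwrite('pics/s1c.png',cv2.resize(c['color'][100:350,150:380,::-1],None,fx=2.4,fy=2.4,interpolation=2))
print(bot.read_state()['tool_pos'])
"
```

```text
[0.55386948 0.16000853 0.37173082]
```

View pics/s1c.png

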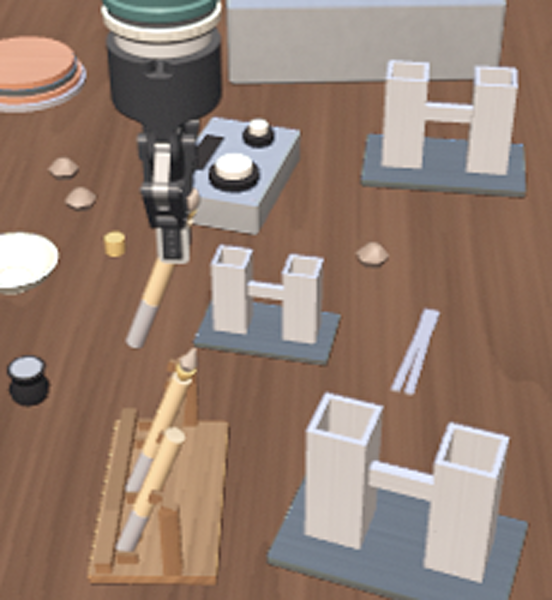

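Request:
{"fn": "drive_tool", "kwargs": {"claw": [10,10,10,10,10,10,10,10], "slide": [[-0.02,-0.07,0],[-0.05,-0.14,0],[-0.08,-0.21,0],[-0.1,-0.27,0],[-0.112,-0.307,0],[-0.112,-0.307,0],[-0.112,-0.307,0],[-0.112,-0.307,0]], "yaw": [-0.02,-0.04,-0.062,-0.062,-0.062,-0.062,-0.062,-0.062]}}

```text
time: 4.15
tool_pos: [0.4979, 0.007, 0.3708]
tcp_rot: [-0.264, -3.128, -0.001]
wrist_force: [-0.3, 0.1, -0.4]
width: 0.151
grip_force: 39.3
```

```bash
cat > rod.py <<'E'
from h import *
from scipy.optimize import least_squares
import sys
s=bot.read_state();T=np.array(s['tool_pos']);R=cv2.Rodrigues(np.array(s['tcp_rot']))[0]
c=cap('side',sys.argv[1]);A=pts(c).reshape(-1,3)
zl=T[2]-.155-.022
e=np.array([.986,-.166]);p=np.r_[T[:2]+e*.017,.36*e]
A=A[(A[:,2]<zl)&(A[:,2]>max(.09,T[2]-.28))&(np.linalg.norm(A[:,:2]-T[:2]-e*.02,axis=1)<.045)]
z0=T[2]-.2
d=lambda p,A:np.linalg.norm(np.cross(A-[p[0],p[1],z0],(u:=np.array([-p[2],-p[3],1]))/np.linalg.norm(u)),axis=1)
for it in range(6):
    B=A[d(p,A)<(.02 if it<2 else .011)]
    p=least_squares(lambda q:d(q,B)-.007,p,loss='soft_l1',f_scale=.001).x
print('TCP',T.round(4),'yaw y',np.degrees(np.arctan2(R[1,1],R[0,1])).round(2),len(B),'tilt',np.degrees(np.arctan(np.hypot(*p[2:]))).round(1),'az down',np.degrees(np.arctan2(p[3],p[2])).round(1),'axis at z0',p[:2].round(4),z0.round(4),'lowest z',np.sort(B[:,2])[:5].mean().round(4))
fz=T[2]-.2591;f=p[:2]+p[2:]*(z0-fz);print('foot',f.round(4),fz.round(4),'offset along e',((f-T[:2])@e).round(4),'across',(e[0]*(f-T[:2])[1]-e[1]*(f-T[:2])[0]).round(4))
E
python3 rod.py s2
```

```text
TCP [0.4979 0.007  0.3708] yaw y 80.35 227 tilt 19.9 az down -10.1 axis at z0 [0.5108 0.0042] 0.1708 lowest z 0.1114
foot [5.319e-01 4.000e-04] 0.1117 offset along e 0.0346 across -0.0009
```

Request:
{"fn": "drive_tool", "kwargs": {"claw": [10,10,10,10,10,10,10], "slide": [[0.002,0,-0.02],[0.002,0,-0.04],[0.002,0,-0.06],[0.002,0,-0.08],[0.002,0,-0.093],[0.002,0,-0.093],[0.002,0,-0.093]], "yaw": [0,0,0,0,0,0,0]}}

```text
time: 4.78
tool_pos: [0.4989, 0.0068, 0.3248]
tcp_rot: [-0.263, -3.129, 0.0]
wrist_force: [0.2, -0.0, -0.5]
width: 0.151
grip_force: 39.4
```

Request:
{"fn": "drive_tool", "kwargs": {"claw": [10,10,10,10,10,10,10,10], "slide": [[0.01,-0.002,0],[0.02,-0.004,0],[0.03,-0.006,0],[0.04,-0.008,0],[0.05,-0.01,0],[0.06,-0.012,0],[0.069,-0.013,0],[0.069,-0.013,0]], "yaw": [0,0,0,0,0,0,0,0], "newtons": 25}}

```text
time: 5.45
tool_pos: [0.5346, -0.0, 0.3257]
tcp_rot: [0.263, 3.13, -0.001]
wrist_force: [-2.7, 0.2, 1.6]
width: 0.151
grip_force: 39.0
```

```bash
python3 rod.py s3; python3 -c "
import cv2
a=cv2.imread('pics/s3.png');cv2.imwrite('pics/s3c.png',cv2.resize(a[100:260,190:340],None,fx=3.6,fy=3.6,interpolation=2))"
```

```text
TCP [ 0.5346 -0.      0.3257] yaw y 80.38 150 tilt 2.4 az down -4.3 axis at z0 [ 5.315e-01 -1.000e-04] 0.1257 lowest z 0.0909
foot [ 5.34e-01 -3.00e-04] 0.0666 offset along e -0.0006 across -0.0004
```

View pics/s3c.png

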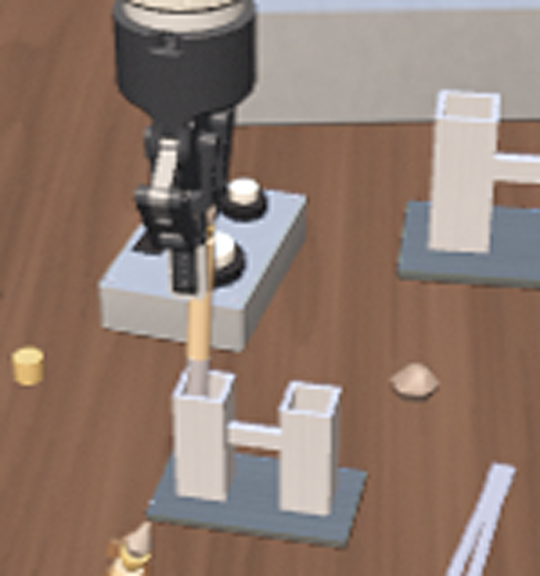

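Request:
{"fn": "drive_tool", "kwargs": {"claw": [10,10,10,10,10,10,10], "slide": [[-0.004,0.001,-0.02],[-0.006,0.001,-0.04],[-0.006,0.001,-0.06],[-0.006,0.001,-0.08],[-0.006,0.001,-0.095],[-0.006,0.001,-0.095],[-0.006,0.001,-0.095]], "yaw": [0,0,0,0,0,0,0]}}

```text
time: 6.08
tool_pos: [0.5306, 0.0007, 0.2773]
tcp_rot: [-0.263, -3.13, 0.0]
wrist_force: [-0.1, -0.2, -0.6]
width: 0.15
grip_force: 38.9
```

Request:
{"fn": "drive_tool", "kwargs": {"claw": [36,36,36,36,36,36,36,36], "slide": [[0,0,0],[0,0,0],[0,0,0],[0,0,0.04],[0,0,0.1],[0,0,0.16],[0,0,0.22],[0,0,0.26]], "yaw": [0,0,0,0,0,0,0,0]}}

```text
time: 6.75
tool_pos: [0.5311, 0.0007, 0.4118]
tcp_rot: [0.263, 3.126, 0.0]
wrist_force: [0.6, -0.4, 0.8]
width: 0.423
grip_force: 0.0
```

Request:
{"fn": "drive_tool", "kwargs": {"claw": [40,40,40,40,40,40,40,40], "slide": [[0.01,0.07,0],[0.02,0.15,0],[0.03,0.23,0],[0.036,0.3,0],[0.04,0.38,0],[0.042,0.44,0],[0.042,0.44,0],[0.042,0.44,0]], "yaw": [0.02,0.04,0.062,0.062,0.062,0.062,0.062,0.062]}}

```text
time: 7.42
tool_pos: [0.5514, 0.2223, 0.4081]
tcp_rot: [0.047, -3.141, 0.001]
wrist_force: [0.4, -0.9, -0.1]
width: 0.465
grip_force: 0.0
```

```bash
python3 -c "
from h import *
s=bot.read_state();print(s['tool_pos'],s['tcp_rot'])
c=cap('side','s4')
cv2.imwrite('pics/s4c.png',cv2.resize(c['color'][130:340,160:340,::-1],None,fx=2.8,fy=2.8,interpolation=2))"
```

```text
[0.55143053 0.22234169 0.40807553] [ 4.74976628e-02 -3.14120819e+00  5.13642627e-04]
```

View pics/s4c.png

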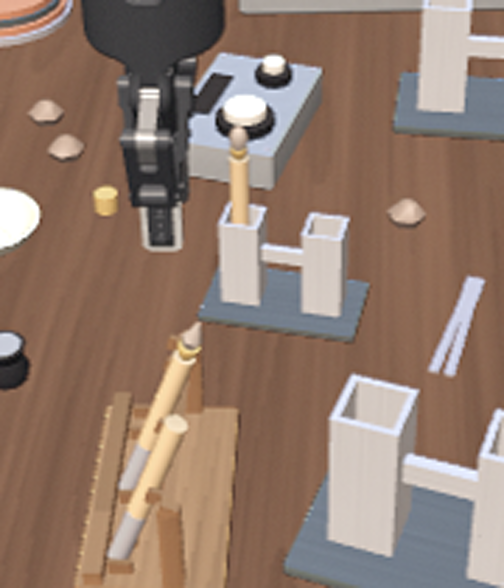

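Request:
{"fn": "drive_tool", "kwargs": {"claw": [40,40,40,40,40,40,40,40], "slide": [[0,-0.003,-0.04],[0,-0.003,-0.1],[0,-0.003,-0.16],[0,-0.003,-0.22],[0,-0.003,-0.255],[0,-0.003,-0.269],[0,-0.003,-0.269],[0,-0.003,-0.269]], "yaw": [0,0,0,0,0,0,0,0], "newtons": 40}}

```text
time: 8.13
tool_pos: [0.5522, 0.2184, 0.2744]
tcp_rot: [-0.04, 3.141, 0.0]
wrist_force: [0.6, 0.0, -0.5]
width: 0.468
grip_force: 0.0
```

Request:
{"fn": "drive_tool", "kwargs": {"claw": [14,10,10,10,10,10,10,10], "slide": [[0,0,0],[0,0,0],[0,0,0],[0,0,0],[0,0,0],[0,0,0],[0,0,0],[0,0,0]], "yaw": [0,0,0,0,0,0,0,0]}}

```text
time: 8.8
tool_pos: [0.5526, 0.2195, 0.2755]
tcp_rot: [-0.043, 3.138, 0.001]
wrist_force: [0.5, -1.8, 6.5]
width: 0.151
grip_force: 39.1
```

Request:
{"fn": "drive_tool", "kwargs": {"claw": [10,10,10,10,10,10], "slide": [[0,0,0.04],[0,0,0.1],[0,0,0.16],[0,0,0.22],[0,0,0.22],[0,0,0.22]], "yaw": [0,0,0,0,0,0]}}

```text
time: 9.3
tool_pos: [0.5522, 0.2196, 0.3864]
tcp_rot: [-0.043, 3.137, 0.003]
wrist_force: [-1.3, 0.3, -1.4]
width: 0.146
grip_force: 39.3
```

Request:
{"fn": "drive_tool", "kwargs": {"claw": [10,10,10,10,10,10,10,10], "slide": [[-0.06,-0.04,0],[-0.12,-0.09,0],[-0.17,-0.15,0],[-0.21,-0.22,0],[-0.234,-0.29,0],[-0.234,-0.36,0],[-0.234,-0.405,0],[-0.234,-0.405,0]], "yaw": [-0.02,-0.04,-0.062,-0.062,-0.062,-0.062,-0.062,-0.062]}}

```text
time: 9.97
tool_pos: [0.4333, 0.0138, 0.3818]
tcp_rot: [-0.269, -3.127, 0.003]
wrist_force: [0.3, -0.4, -0.4]
width: 0.147
grip_force: 39.3
```

```bash
python3 rod.py s5
```

```text
TCP [0.4333 0.0138 0.3818] yaw y 80.18 240 tilt 19.7 az down -11.0 axis at z0 [0.4463 0.0108] 0.1818 lowest z 0.1209
foot [0.4671 0.0067] 0.1227 offset along e 0.0344 across -0.0014
```

Request:
{"fn": "drive_tool", "kwargs": {"claw": [10,10,10], "slide": [[0.002,0.004,0],[0.002,0.004,0],[0.002,0.004,0]], "yaw": [0,0,0]}}

```text
time: 10.27
tool_pos: [0.4357, 0.0197, 0.383]
tcp_rot: [-0.261, -3.129, -0.0]
wrist_force: [-0.2, 0.3, -0.3]
width: 0.147
grip_force: 39.3
```

```bash
python3 rod.py s6
```

```text
TCP [0.4357 0.0197 0.383 ] yaw y 80.48 247 tilt 19.9 az down -9.3 axis at z0 [0.4486 0.0168] 0.183 lowest z 0.122
foot [0.4697 0.0134] 0.1239 offset along e 0.0346 across -0.0006
```

Request:
{"fn": "drive_tool", "kwargs": {"claw": [10,10,10,10,10,10,10], "slide": [[0,-0.004,-0.02],[0,-0.004,-0.05],[0,-0.004,-0.08],[0,-0.004,-0.105],[0,-0.004,-0.117],[0,-0.004,-0.117],[0,-0.004,-0.117]], "yaw": [0,0,0,0,0,0,0]}}

```text
time: 10.9
tool_pos: [0.4356, 0.017, 0.3248]
tcp_rot: [-0.262, -3.13, 0.0]
wrist_force: [-0.3, 0.6, -0.3]
width: 0.149
grip_force: 39.5
```

Request:
{"fn": "drive_tool", "kwargs": {"claw": [10,10,10,10,10,10,10,10], "slide": [[0.01,-0.002,0],[0.02,-0.004,0],[0.03,-0.006,0],[0.04,-0.008,0],[0.05,-0.01,0],[0.06,-0.012,0],[0.069,-0.013,0],[0.069,-0.013,0]], "yaw": [0,0,0,0,0,0,0,0]}}

```text
time: 11.57
tool_pos: [0.4711, 0.01, 0.3252]
tcp_rot: [0.263, 3.13, -0.001]
wrist_force: [-2.3, -0.0, 1.5]
width: 0.149
grip_force: 39.1
```

```bash
python3 rod.py s7
```

```text
TCP [0.4711 0.01   0.3252] yaw y 80.38 147 tilt 3.6 az down -23.7 axis at z0 [0.4669 0.0098] 0.1252 lowest z 0.0918
foot [0.4703 0.0083] 0.0661 offset along e -0.0005 across -0.0018
```

Request:
{"fn": "drive_tool", "kwargs": {"claw": [10,10,10,10,10,10,10], "slide": [[-0.004,0.002,-0.02],[-0.007,0.003,-0.04],[-0.007,0.003,-0.06],[-0.007,0.003,-0.08],[-0.007,0.003,-0.094],[-0.007,0.003,-0.094],[-0.007,0.003,-0.094]], "yaw": [0,0,0,0,0,0,0]}}

```text
time: 12.2
tool_pos: [0.4674, 0.0117, 0.2782]
tcp_rot: [0.263, 3.128, 0.0]
wrist_force: [-0.4, -0.2, 3.1]
width: 0.153
grip_force: 39.3
```

Request:
{"fn": "drive_tool", "kwargs": {"claw": [36,36,36,36,36,36,36,36], "slide": [[0,0,0],[0,0,0],[0,0,0],[0,0,0.04],[0,0,0.1],[0,0,0.16],[0,0,0.22],[0,0,0.26]], "yaw": [0,0,0,0,0,0,0,0]}}

```text
time: 12.87
tool_pos: [0.467, 0.0117, 0.411]
tcp_rot: [0.263, 3.128, 0.0]
wrist_force: [1.3, 0.3, -0.5]
width: 0.419
grip_force: 0.0
```

Request:
{"fn": "drive_tool", "kwargs": {"claw": [0,0,0,0,0,0,0,0], "slide": [[0.015,-0.075,0],[0.03,-0.15,0],[0.045,-0.23,0],[0.06,-0.31,0],[0.08,-0.39,0],[0.095,-0.47,0],[0.11,-0.54,0],[0.115,-0.574,0]], "yaw": [0,0,0,0,0,0,0,0]}}

```text
time: 13.53
tool_pos: [0.5244, -0.2791, 0.4076]
tcp_rot: [0.267, 3.13, -0.002]
wrist_force: [0.1, -0.3, 0.4]
width: -0.004
grip_force: 0.0
```

```bash
python3 -c "
from h import *
for n in('top','side'):
    P=pts(np.load(f'pics/{n}0.npz')).reshape(-1,3)
    for x,y,r in((.5245,-.2755,.007),(.545,-.1945,.014)):
        q=P[np.hypot(P[:,0]-x,P[:,1]-y)<r];print(n,np.percentile(q[:,2],[10,50,90]).round(4))
    P=pts(np.load(f'pics/{n}0.npz'));P=P[abs(P[...,2]-.062)<.0025]
    for x,y,r in((.5245,-.2755,.02),(.545,-.1945,.03)):
        q=P[np.hypot(P[:,0]-x,P[:,1]-y)<r];print(cv2.minEnclosingCircle(q[:,:2].astype(np.float32)))
c=cap('side','s8')
cv2.imwrite('pics/s8c.png',cv2.resize(c['color'][80:340,160:360,::-1],None,fx=2.2,fy=2.2,interpolation=2))
print(bot.read_state()['tool_pos'])"
```

```text
top [0.0608 0.0626 0.0647]
top [0.0606 0.0624 0.0647]
((0.5244415998458862, -0.2755748927593231), 0.009757401421666145)
((0.5447620153427124, -0.19459779560565948), 0.018952375277876854)
side [0.0537 0.0617 0.0643]
side [0.0611 0.0626 0.0646]
((0.5229558348655701, -0.2761545777320862), 0.010298735462129116)
((0.5435589551925659, -0.19357581436634064), 0.01939597725868225)
[ 0.52444165 -0.28020876  0.40748949]
```

View pics/s8c.png

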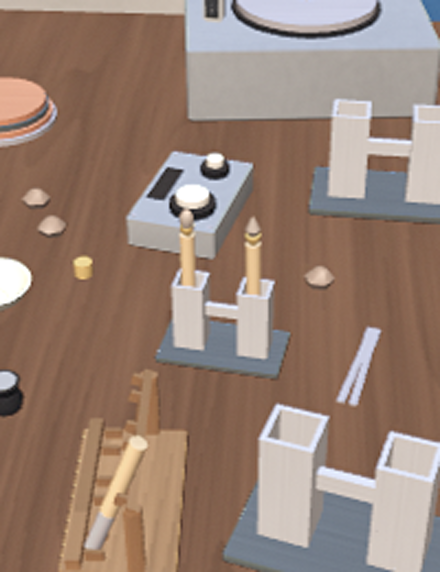

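Request:
{"fn": "drive_tool", "kwargs": {"claw": [0,0,0,0,0,0,0,0], "slide": [[0,0,-0.06],[0,0,-0.13],[0,0,-0.2],[0,0,-0.26],[0,0,-0.31],[0,0,-0.326],[0,0,-0.326],[0,0,-0.326]], "yaw": [0,0,0,0,0,0,0,0]}}

```text
time: 14.25
tool_pos: [0.5244, -0.2748, 0.2456]
tcp_rot: [-0.263, -3.13, -0.0]
wrist_force: [0.2, -0.2, 1.5]
width: -0.003
grip_force: 0.0
```

Request:
{"fn": "drive_tool", "kwargs": {"claw": [0,0,0,0,0,0,0], "slide": [[0,-0.002,-0.01],[0,-0.002,-0.02],[0,-0.002,-0.026],[0,-0.002,-0.03],[0,-0.002,-0.033],[0,-0.002,-0.033],[0,-0.002,-0.033]], "yaw": [0,0,0,0,0,0,0]}}

```text
time: 14.83
tool_pos: [0.525, -0.2767, 0.2298]
tcp_rot: [0.263, 3.128, -0.002]
wrist_force: [3.4, -0.1, 3.7]
width: 0.004
grip_force: 1.8
```

Request:
{"fn": "drive_tool", "kwargs": {"claw": [0,0,0,0,0], "slide": [[0,0,-0.002],[0,0,-0.004],[0,0,-0.006],[0,0,-0.006],[0,0,-0.006]], "yaw": [0,0,0,0,0]}}

```text
time: 15.25
tool_pos: [0.5251, -0.2768, 0.2292]
tcp_rot: [0.263, 3.128, -0.002]
wrist_force: [-3.3, 2.9, 18.5]
width: -0.002
grip_force: 9.3
```

Request:
{"fn": "drive_tool", "kwargs": {"claw": [0,0,0,0,0,0,0,0], "slide": [[0,0,0.03],[0,0,0.07],[0,0,0.08],[0.02,0.08,0.08],[0.038,0.15,0.08],[0.038,0.165,0.07],[0.038,0.165,0.05],[0.038,0.165,0.04]], "yaw": [0,0,0,0,0,0,0,0]}}

```text
time: 15.92
tool_pos: [0.5422, -0.1931, 0.2434]
tcp_rot: [-0.26, -3.128, -0.0]
wrist_force: [0.8, -1.0, -0.0]
width: -0.001
grip_force: 0.0
```

```bash
python3 -c "
from h import *
P=pts(cap('top','t9')).reshape(-1,3)
for x,y,r in((.5245,-.2755,.007),(.545,-.1945,.014)):
    q=P[np.hypot(P[:,0]-x,P[:,1]-y)<r];print(np.percentile(q[:,2],[10,50,90]).round(4))
P=pts(np.load('pics/top0.npz')).reshape(-1,3)
r=np.hypot(P[:,0]-.5245,P[:,1]+.2755);q=P[(r>.011)&(r<.0155)];print('bezel',np.percentile(q[:,2],[10,50,90]))
s=bot.read_state();print(s['tool_pos'],s['wrist_force'])"
```

```text
[0.0614 0.0628 0.0642]
[0.4567 0.4583 0.4595]
bezel [0.0512363  0.05293662 0.05496116]
[ 0.5417066  -0.19364819  0.2424445 ] [-0.33334551 -0.09895538  0.33421318]
```

Request:
{"fn": "drive_tool", "kwargs": {"claw": [0,0,0,0,0,0,0,0], "slide": [[0.003,-0.001,-0.01],[0.003,-0.001,-0.018],[0.003,-0.001,-0.024],[0.003,-0.001,-0.029],[0.003,-0.001,-0.033],[0.003,-0.001,-0.036],[0.003,-0.001,-0.036],[0.003,-0.001,-0.036]], "yaw": [0,0,0,0,0,0,0,0]}}

```text
time: 16.63
tool_pos: [0.5446, -0.1951, 0.2293]
tcp_rot: [-0.263, -3.13, 0.002]
wrist_force: [-5.9, -1.9, 10.1]
width: 0.001
grip_force: 5.1
```

Request:
{"fn": "drive_tool", "kwargs": {"claw": [0,0,0,0], "slide": [[0,0,-0.002],[0,0,-0.004],[0,0,-0.004],[0,0,-0.004]], "yaw": [0,0,0,0]}}

```text
time: 16.97
tool_pos: [0.5447, -0.1951, 0.2291]
tcp_rot: [-0.263, -3.13, 0.002]
wrist_force: [-9.5, -0.5, 20.0]
width: 0.001
grip_force: 10.3
```

Request:
{"fn": "drive_tool", "kwargs": {"claw": [0,0,0,0,0,0,0,0], "slide": [[0,0,0.03],[0,0,0.08],[0,0,0.14],[0,0,0.2],[0,-0.06,0.26],[0,-0.12,0.32],[0,-0.16,0.32],[0,-0.16,0.32]], "yaw": [0,0,0,0,0,0,0,0]}}

```text
time: 17.63
tool_pos: [0.5454, -0.278, 0.3895]
tcp_rot: [0.267, 3.123, -0.007]
wrist_force: [0.8, 0.6, -0.4]
width: -0.001
grip_force: 0.0
```

```bash
python3 -c "
from h import *
c=cap('side','s10')
cv2.imwrite('pics/s10c.png',cv2.resize(c['color'][80:360,160:360,::-1],None,fx=2.1,fy=2.1,interpolation=2))
P=pts(c).reshape(-1,3)
for x,y,r in((.5245,-.2755,.007),(.545,-.1945,.014)):
    q=P[np.hypot(P[:,0]-x,P[:,1]-y)<r];print(np.percentile(q[:,2],[10,50,90]).round(4))"
```

```text
[0.0561 0.0637 0.3063]
[0.0606 0.063  0.0649]
```

View pics/s10c.png

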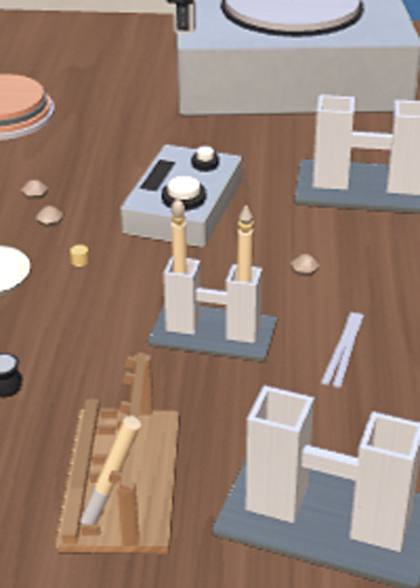

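Both stone sticks stand in the tubes, with stones at about (178,208) and (246,213). The bare stick still leans in the rest at (110,470), and both keys are up.

```bash
python3 -c "
from workcell import bot
print(bot.finish_job())"
```

```text
the job is handed in; nothing more can be done
None
```

I handed in the job at about 18 s: both stone sticks stand in the two tubes of the stand, the small key and then the large key were pressed fully and let up, and the bare stick is still leaning in the rest.

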